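Slide the worn coaster off the clearing chute into the bin

TASK

Clear the worn cork coaster away: lift the jar of cocktail sticks off it and stand the jar upright on the bare tablecloth. Then, without picking the coaster up, press a fingertip gently on top of it and slide it along the metal chute and out over the lip at the table edge, so that it drops into the catch bin hung below and stays there. Never press hard, and leave the other things on the table where they are.

Things in the scene. Friction and masses are not known exactly. Their poses are not given: they have to be found in the camera images.
- chute: Bare metal trough fixed at the table's left edge, floor 20 mm above the cloth. Origin on the cloth near the table edge; +y runs along it, out over the edge (world +y, yaw to 0.1 rad), x across, z up. First a level bed, 90 mm wide inside, from the closed back at y = -165 mm to y = -55 mm; then a hinged leaf, 94 mm wide, to the open lip at y = +45 mm. Rails (sides and back) stand 12 mm above the floor.
- hinge (a point): Middle of the hinge line between bed and leaf, at floor level, axis along x; part of the fixed bed. The stiff leaf beyond it was left at a slope that is NOT measured: anywhere from 0.14 rad down to 0.14 rad up towards the lip, so keep the pressure by touch while sliding. It holds still under 30 N.
- lip (a point): Middle of the leaf's open lip at floor level, as if the leaf were level (20 mm above the tablecloth). It belongs to the fixed bed, so the true lip may lie up to 14 mm higher or lower. Axes as the chute's.
- coaster: Worn loose cork coaster, 84 (x) by 100 (y) by 6 mm thick, 40-85 g, friction on the metal 0.3. Origin: centre of its underside. It lies flat on the bed, 1 to 5 mm off the back rail, 3 mm off the side rails: no room for a fingertip. Pressed with 5 to 12 N near its rear end it follows a fingertip; over 30 N is hard, so touch down at 5 mm/s. With its centre 10 mm or more past the lip it tips and falls when let go.
- toothpick_jar: Small clear round jar full of wooden cocktail sticks, 68 mm high, to be gripped at 36 mm diameter, 60 g. Origin on its axis at the bottom, which reads about 4 mm below the surface it stands on; z up. It stands on the middle of the coaster.
- catch_bin: Plain open-topped plastic catch bin, 180 by 180 mm, 120 mm high, walls 4 mm, hung fixed on the table edge by two flat steel hooks, below and beyond the chute's lip: its rim is 48 mm below the tabletop and its near wall lies under the last 20 mm of the trough. Origin: centre of its underside; axes as the chute's.
- mug: Ceramic mug, 101 mm high, a bystander behind the chute. Origin: bottom centre.
- mustard_jar: Squat screw-lid jar, 74 mm across, 83 mm high, a bystander on the table. Origin: bottom centre.
- small_jar: Small screw-lid jar, 68 mm across, 67 mm high, a bystander between the robot and the chute. Origin: bottom centre.

How it is judged:
By the outcome, as a careful person would: the job done as asked, in the order asked, and still so for the second after the job is handed in, with the robot touching nothing.
It also fails if it takes over 72 s, if anything falls off the work surface, if the arm or the gripper's body presses on something with over 40 N, if the wrist force passes 120 N, or if a joint passes its speed limit or range.

ROBOT

A 7-joint arm with a two-finger parallel gripper is mounted at the origin on a cart in front of the work surface, level with it; the furniture and walls round the work are solid. World frame = base frame: x ahead of the robot, y to its left, z up, the work surface at z = 0. Lengths are in m, angles in rad, forces in N, time in s.
With the tool pointing down it reaches from about 0.4 to 0.875 m from the base axis. Payload 4.4 kg.
Tool frame: the origin (TCP) lies at the very end of the fingers, on their centre line; the grasp point (between the pads) lies 19 mm behind it; z points along the fingers, x is the direction in which the jaws open and shut, and the axes are right-handed (so a half turn about z gives the same grasp; the last joint's range is limited). The gripper opens to 85 mm and grips with 20 to 120 N. Pads are 22 mm wide; open, the fingers measure 114 mm over their backs; the gripper's body (76 mm by 85 mm) begins 54 mm behind the grasp point. The pads swing forward as they close: fully open they stand 13 mm farther back than shut.
Start: joints at [-1.198, 0.628, 0.038, 1.517, -0.027, 0.996, -0.02], TCP at [0.276, 0.588, 0.231] pointing down, gripper open.
Joint ranges: [-3.06, 3.06], [-0.37, 2.12], [-1.25, 1.32], [0.18, 2.47], [-1.1, 4.24], [0.23, 1.98], [-2.94, 2.94]. Speed limits (rad/s): [2.57, 2.57, 3.14, 3.14, 3.14, 3.14, 3.14].

INTERFACE

Orientations are given as a unit quaternion [w, x, y, z].
In Python, from rig import telemetry, eyes, order gives the robot as it stands.
- The arm moves only by the tool apply_moves, never from a script. Its argument "commands" is a list of rows, each an object with "offset": the shift along the tool's x, y, z each as a share of 300 mm, from -1 to 1, a list of three; "twist": the turn about the tool's z as a share of 180 degrees, from -1 to 1; "claw": the finger opening in mm, from 0 to 85.4. In form: [{"offset": [tx, ty, tz], "twist": twist, "claw": claw}, ...]. A call has 1 to 8 rows; each row is the pose to reach, as a shift and turn from the pose commanded when the call began, along the tool's axes at that moment, turning the shorter way round; what a row does not reach only later rows make up. A row lasts 1/8 s, in which the tool goes at most 62.5 mm and 10.7 degrees, less where a joint would pass 70% of its speed; a pose out of reach is approached as far as the arm can. A call with a number of a shift or a turn outside -1 to 1 is refused whole. A call with a gripper value outside its range is refused whole. The fingers move at their own pace and stop on an object; the grip force is fixed at half the most. Time passes only in rows, so rows that repeat a pose let the fingers close. It gives the time, the measured TCP pose, the force and the opening at its end, in the units of the state.
- telemetry.get_obs(): the state, without advancing time (a new reading comes with each control period).
- eyes.grab_frame(name): name is "side" or "top" or "wrist"; returns a dict with "img" (480x640x3 uint8, blue, green, red), "fovy" (degrees; the focal length in pixels is half the picture's height over the tangent of half this angle, whatever the lens; pixels are square), "cx", "cy" (the principal point, pixels), "R" (3x3) and "t" (3): a world point X has camera coordinates R X + t. Camera axes: x right, y down, z forward; pixel columns grow to the right and rows downward; lengths in m; the calibration is good to about 2 mm. A picture is of the moment at which its call begins. There is no depth.
- order.job_done(): hands the job in, once; it reports no verdict.
The state is a dict: "t": time; "joints": joint angles; "qd": joint speeds; "tau": joint torques, N m; "tcp_pos": TCP position; "orientation": TCP orientation; "force": force on the tool from outside, world axes, zero at the start; "ft_torque": the same for the moment, N m; "opening": finger opening in m.
Only numpy, scipy, OpenCV 4.12 (cv2) and the standard library are available. Lean on these libraries where they do the work, as an engineer would, in place of code of your own. Each camera call takes 0.05 s, during which the arm holds its last target.

## Working session

There is one attempt and no reset: what is moved stays moved. The work goes in short steps, Python scripts to look and compute and a tool call to move; the robot and the scene stay as the last step left them, time stands still between calls to the robot, and variables do not carry over. Pictures are saved under pics/ and viewed, and the job is handed in when it is done.

Besides the shell and the picture viewer there is one more tool, called after "Emit:" as name(argument=value, ...), one argument or row to a line, values as JSON. apply_moves: Moves the arm, as the interface text tells. Shift numbers are shares of 300 mm and turn numbers shares of 180 degrees, none past 1 either way. Its arguments: {"type":"object","properties":{"commands":{"type":"array"}},"required":["commands"]}

```bash
mkdir -p pics; ls; python3 - <<'E'
from rig import telemetry, eyes, order
import cv2
o=telemetry.get_obs();print({k:o[k] for k in('t','tcp_pos','orientation','force','opening')})
for n in('side','top','wrist'):
    f=eyes.grab_frame(n);cv2.imwrite(f'pics/{n}0.png',f['img']);print(n,f['fovy'],f['cx'],f['cy'],f['R'],f['t'])
E
```

```text
pics
{'t': 0.0, 'tcp_pos': array([0.2758325 , 0.58786512, 0.23037715]), 'orientation': array([ 5.18049122e-04,  8.44043555e-01,  5.36273757e-01, -8.16107752e-04]), 'force': array([ 0.27219445,  0.22708067, -0.09746617]), 'opening': 0.08530203137850846}
side 47.82529720913933 315.5906266608462 234.2371223010816 [[-0.94843286 -0.31697335 -0.00173149]
 [-0.19083745  0.57535945 -0.79532545]
 [ 0.2530932  -0.75398236 -0.60618019]] [ 0.60478805 -0.09097459  1.3248136 ]
top 49.13566808273736 324.85539661341534 240.84175687634757 [[ 0.01635689 -0.99984144  0.00703873]
 [-0.98533397 -0.01731461 -0.16975623]
 [ 0.16985119 -0.00415881 -0.98546095]] [0.27838854 0.53337385 1.043373  ]
wrist 59.095695451932066 319.9844899263748 236.19334890147266 [[ 0.42497061  0.90520212 -0.0030154 ]
 [ 0.87192422 -0.4084479   0.27003421]
 [ 0.2432039  -0.1173858  -0.96284601]] [-0.65061822 -0.03519541  0.3795943 ]
```

View pics/side0.png

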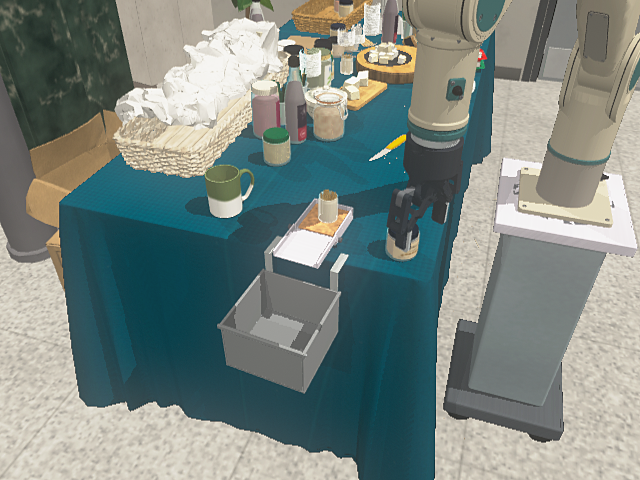

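View pics/top0.png

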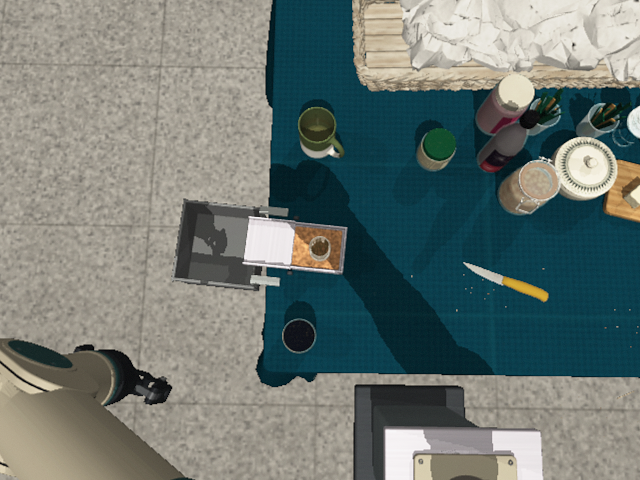

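View pics/wrist0.png

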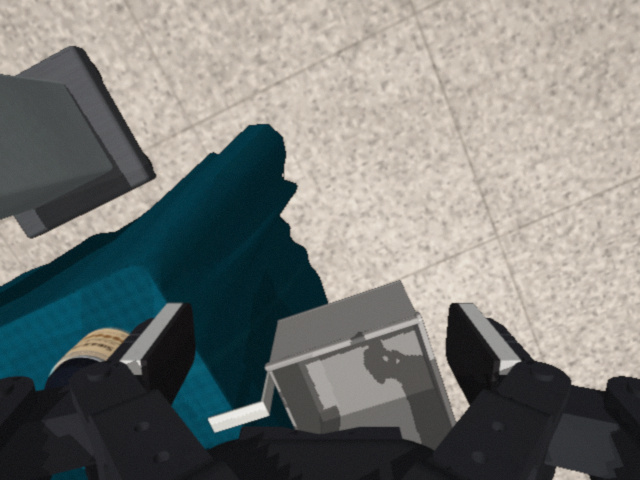

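Side view: the chute runs from about (330,205) to (300,250), with the jar at (328,205). Top view: coaster at (318,248), jar at (319,247), mug (318,130), mustard jar (437,148), small jar (299,335). Next I zoom in.

```bash
python3 - <<'E'
import cv2
a=cv2.imread('pics/top0.png')[190:300,230:360];cv2.imwrite('pics/topz.png',cv2.resize(a,None,fx=5.5,fy=5.5,interpolation=cv2.INTER_CUBIC)[:600,:800])
a=cv2.imread('pics/side0.png')[170:290,250:390];cv2.imwrite('pics/sidez.png',cv2.resize(a,None,fx=5,fy=5,interpolation=cv2.INTER_CUBIC))
E
```

```text
(no output)
```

View pics/topz.png

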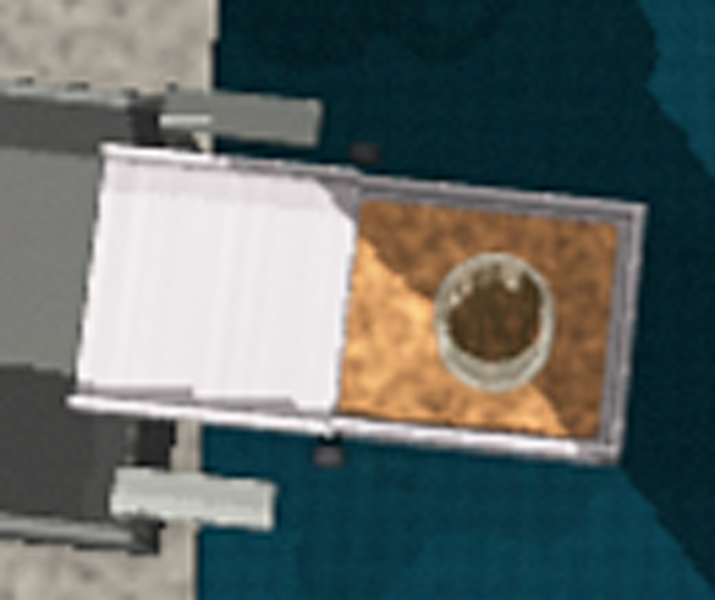

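View pics/sidez.png

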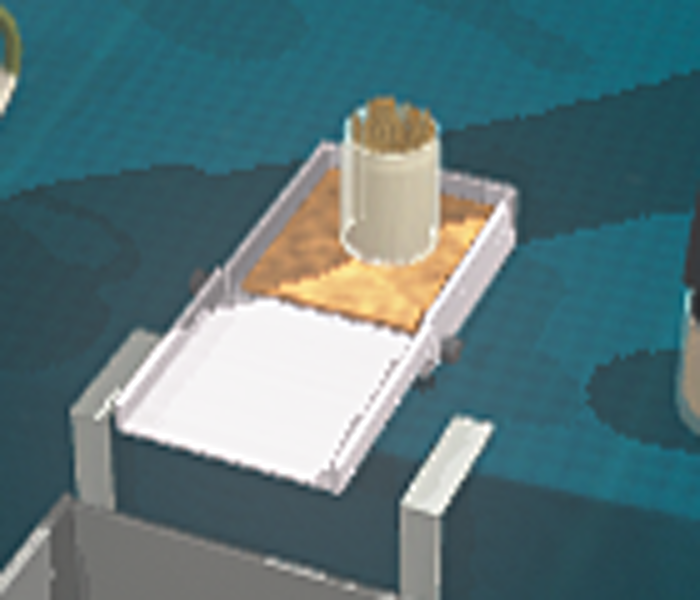

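```bash
cat > h.py <<'E'
import numpy as np
CAL={}
def setc(n,f):
    CAL[n]=(f['img'].shape[0]/2/np.tan(np.radians(f['fovy']/2)),f['cx'],f['cy'],np.array(f['R']),np.array(f['t']))
def ray(n,u,v):
    F,cx,cy,R,t=CAL[n];d=R.T@np.array([(u-cx)/F,(v-cy)/F,1]);return -R.T@t,d
def onz(n,u,v,z):
    c,d=ray(n,u,v);return c+d*(z-c[2])/d[2]
def tri(a,b):
    (c1,d1),(c2,d2)=ray(*a),ray(*b)
    s=np.linalg.lstsq(np.c_[d1,-d2],c2-c1,rcond=None)[0];p,q=c1+d1*s[0],c2+d2*s[1];return (p+q)/2,np.linalg.norm(p-q)
def proj(n,X):
    F,cx,cy,R,t=CAL[n];p=R@np.asarray(X)+t;return F*p[0]/p[2]+cx,F*p[1]/p[2]+cy
T=lambda x,y:('top',230+x/5.5,190+y/5.5)
S=lambda x,y:('side',250+x/5,170+y/5)
E
python3 - <<'E'
from h import *;from rig import eyes
np.set_printoptions(precision=4,suppress=True)
for n in('top','side'): setc(n,eyes.grab_frame(n))
c=[onz(*T(*p),.026) for p in((358,203),(617,222),(600,438),(340,412))]
print('coaster top',*c, 'ctr',np.mean(c,0))
r=[onz(*T(*p),.032) for p in((645,207),(615,462))];print('rail back T',*r)
r2=[onz(*S(*p),.032) for p in((325,145),(516,190))];print('rail back S',*r2)
cs=[onz(*S(*p),.026) for p in((243,290),(415,330))];print('coaster front S',*cs)
print('hinge rail T',onz(*T(358,185),.032),onz(*T(335,425),.032))
print('jar top T',onz(*T(495,322),.09),' jar base S',onz(*S(390,240),.026),'jar tri top',tri(T(495,318),S(391,135)))
print('lip corners', tri(T(103,148),S(118,408)), tri(T(72,402),S(345,478)))
print('lip floor T/S', tri(T(98,190),S(120,430)))
for n,a,z in(('mug',(318,120),.1),('mustard',(440,143),.083),('small',(299,335),.067)):print(n,onz('top',*a,z))
E
```

```text
coaster top [0.5606 0.3508 0.026 ] [0.5549 0.251  0.026 ] [0.4713 0.2566 0.026 ] [0.4795 0.3556 0.026 ] ctr [0.5166 0.3035 0.026 ]
rail back T [0.5598 0.2406 0.032 ] [0.4616 0.251  0.032 ]
rail back S [0.5574 0.2444 0.032 ] [0.4631 0.2521 0.032 ]
coaster front S [0.558  0.3554 0.026 ] [0.4782 0.3592 0.026 ]
hinge rail T [0.5664 0.3507 0.032 ] [0.4738 0.357  0.032 ]
jar top T [0.5051 0.2969 0.09  ]  jar base S [0.5082 0.2994 0.026 ] jar tri top (array([0.5086, 0.2971, 0.0805]), np.float64(0.0011309595901089686))
lip corners (array([0.5795, 0.4494, 0.0269]), np.float64(0.001548394329406713)) (array([0.4798, 0.4575, 0.0228]), np.float64(0.004431440192392851))
lip floor T/S (array([0.5709, 0.4535, 0.0187]), np.float64(0.010975202757817992))
mug [0.7697 0.3058 0.1   ]
mustard [0.7314 0.0528 0.083 ]
small [0.3358 0.3353 0.067 ]
```

The measurements agree:

| Item | Position or value |
|---|---|
| Jar axis | about (0.507, 0.298) |
| Coaster centre | about (0.516, 0.304) |
| Chute direction | about (0.075, 0.997) |
| Hinge | about (0.520, 0.354) |
| Lip | about (0.529, 0.4535) |

I now move above the jar and turn the jaws across the chute.

Emit:
apply_moves(
  commands=[
    {"offset": [-0.548,0.95,0.2],"twist": 0.384,"claw": 65},
    {"offset": [-0.548,0.95,0.2],"twist": 0.384,"claw": 65},
    {"offset": [-0.548,0.95,0.2],"twist": 0.384,"claw": 65},
    {"offset": [-0.548,0.95,0.2],"twist": 0.384,"claw": 65},
    {"offset": [-0.548,0.95,0.2],"twist": 0.384,"claw": 65},
    {"offset": [-0.548,0.95,0.2],"twist": 0.384,"claw": 65},
    {"offset": [-0.548,0.95,0.2],"twist": 0.384,"claw": 65},
    {"offset": [-0.548,0.95,0.2],"twist": 0.384,"claw": 65},
  ],
)

```text
t: 1.25
tcp_pos: [0.4643, 0.3184, 0.1712]
orientation: [0.0, 0.999, -0.037, -0.0]
force: [-0.5, 1.2, -0.8]
opening: 0.0652
```

```bash
python3 - <<'E'
from rig import eyes;import cv2
from h import *
np.set_printoptions(precision=4,suppress=True)
f=eyes.grab_frame('wrist');cv2.imwrite('pics/w1.png',f['img']);setc('wrist',f)
print(proj('wrist',(.507,.298,.09)),proj('wrist',(.507,.298,.026)),proj('wrist',(.516,.304,.026)))
E
```

```text
(np.float64(397.167344854187), np.float64(278.0387199816075)) (np.float64(381.3924345793311), np.float64(245.01742445756892)) (np.float64(393.85126108444734), np.float64(236.0063505020156))
```

View pics/w1.png

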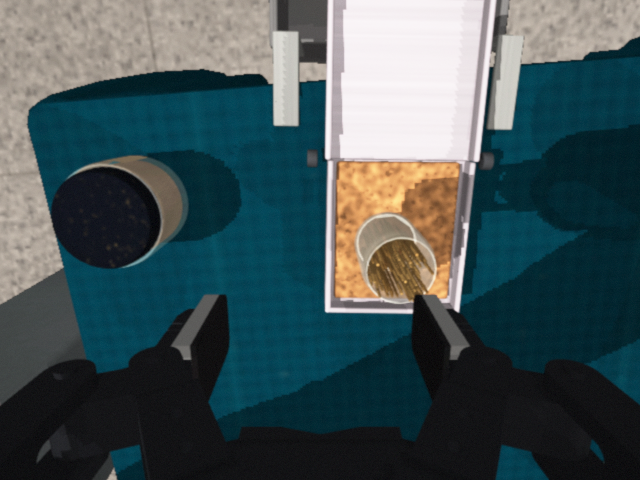

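The wrist view shows the jar rim centred at (400,268), the coaster between (335,162) and (462,300), and the hinge line at row 160.

```bash
python3 - <<'E'
from rig import eyes;import cv2
from h import *
np.set_printoptions(precision=4,suppress=True)
f=eyes.grab_frame('wrist');setc('wrist',f)
W=lambda u,v,z:onz('wrist',u,v,z)
print('jar rim',W(400,268,.09),'base',W(386,240,.026))
print('coaster',[W(*p,.026) for p in((337,162),(462,162),(449,300),(335,298))])
print('rail top back',W(326,311,.032),W(459,309,.032),'hinge rails',W(331,160,.032),W(476,160,.032))
E
```

```text
jar rim [0.5085 0.3044 0.09  ] base [0.5102 0.302  0.026 ]
coaster [array([0.479 , 0.3591, 0.026 ]), array([0.5628, 0.353 , 0.026 ]), array([0.5551, 0.2525, 0.026 ]), array([0.4714, 0.2602, 0.026 ])]
rail top back [0.4642 0.2531 0.032 ] [0.5607 0.2477 0.032 ] hinge rails [0.4749 0.3613 0.032 ] [0.5701 0.3544 0.032 ]
```

Emit:
apply_moves(
  commands=[
    {"offset": [0.151,0.049,0.0],"twist": 0,"claw": 65},
    {"offset": [0.151,0.049,0.12],"twist": 0,"claw": 65},
    {"offset": [0.151,0.049,0.22],"twist": 0,"claw": 65},
    {"offset": [0.151,0.049,0.3],"twist": 0,"claw": 65},
    {"offset": [0.151,0.049,0.36],"twist": 0,"claw": 65},
    {"offset": [0.151,0.049,0.4],"twist": 0,"claw": 65},
    {"offset": [0.151,0.049,0.42],"twist": 0,"claw": 65},
    {"offset": [0.151,0.049,0.42],"twist": 0,"claw": 65},
  ],
)

```text
t: 2.35
tcp_pos: [0.5085, 0.3006, 0.0454]
orientation: [-0.0, 0.999, -0.037, 0.0]
force: [-1.4, -0.8, 0.7]
opening: 0.0652
```

```bash
python3 - <<'E'
from rig import eyes;import cv2
a=eyes.grab_frame('wrist')['img'];b=eyes.grab_frame('side')['img'][150:300,240:440]
cv2.imwrite('pics/w2.png',a);cv2.imwrite('pics/s2.png',cv2.resize(b,None,fx=4,fy=4))
E
```

```text
(no output)
```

View pics/w2.png

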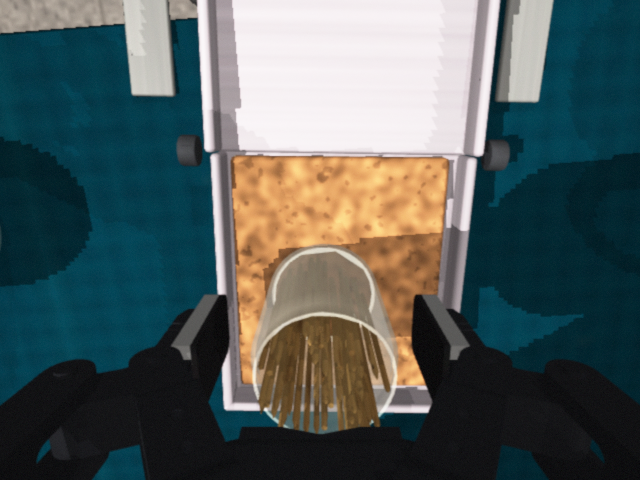

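View pics/s2.png

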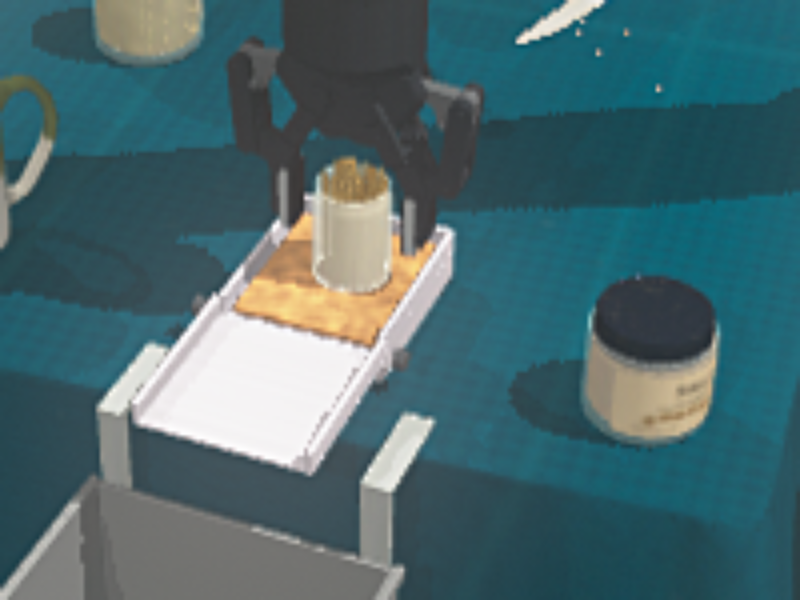

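```bash
python3 - <<'E'
from rig import eyes
from h import *
f=eyes.grab_frame('wrist');setc('wrist',f)
print(proj('wrist',(.5085,.3006,.09)),proj('wrist',(.5085,.3006,.026)), onz('wrist',326,372,.09), onz('wrist',325,284,.026))
E
```

```text
(np.float64(316.8890347386776), np.float64(389.14980806602114)) (np.float64(317.8698765968726), np.float64(293.6988804233863)) [0.51131537 0.30566944 0.09      ] [0.51175436 0.30468111 0.026     ]
```

The wrist close-up puts the jar at about (0.511, 0.304), so I shift 3 mm and close.

Emit:
apply_moves(
  commands=[
    {"offset": [0.009,-0.009,0.0],"twist": 0,"claw": 65},
    {"offset": [0.009,-0.009,0.0],"twist": 0,"claw": 50},
    {"offset": [0.009,-0.009,0.0],"twist": 0,"claw": 40},
    {"offset": [0.009,-0.009,0.0],"twist": 0,"claw": 30},
    {"offset": [0.009,-0.009,0.0],"twist": 0,"claw": 30},
    {"offset": [0.009,-0.009,0.0],"twist": 0,"claw": 30},
  ],
)

```text
t: 3.25
tcp_pos: [0.5115, 0.3031, 0.0456]
orientation: [-0.0, 0.999, -0.037, 0.0]
force: [-0.7, 0.0, 3.9]
opening: 0.0347
```

Emit:
apply_moves(
  commands=[
    {"offset": [0,0,-0.03],"twist": 0,"claw": 30},
    {"offset": [0,0,-0.08],"twist": 0,"claw": 30},
    {"offset": [0,0,-0.14],"twist": 0,"claw": 30},
    {"offset": [0,0,-0.2],"twist": 0,"claw": 30},
    {"offset": [0,0,-0.25],"twist": 0,"claw": 30},
    {"offset": [0,0,-0.25],"twist": 0,"claw": 30},
  ],
)

```text
t: 4.0
tcp_pos: [0.5122, 0.3035, 0.122]
orientation: [-0.001, 0.999, -0.037, 0.001]
force: [-0.4, -0.4, -0.7]
opening: 0.035
```

```bash
python3 - <<'E'
from rig import eyes;import cv2
a=eyes.grab_frame('wrist')['img'];b=eyes.grab_frame('side')['img'][120:270,240:440]
cv2.imwrite('pics/w3.png',a);cv2.imwrite('pics/s3.png',cv2.resize(b,None,fx=4,fy=4))
E
```

```text
(no output)
```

View pics/s3.png

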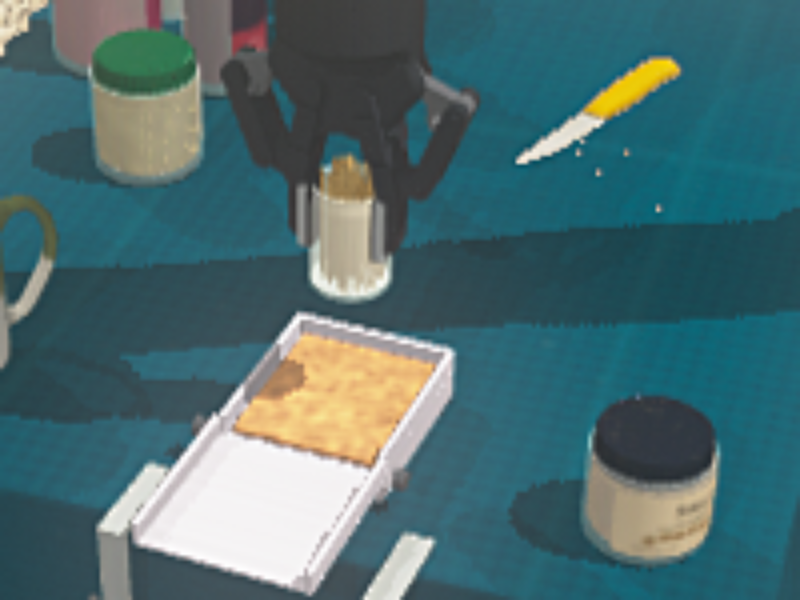

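View pics/w3.png

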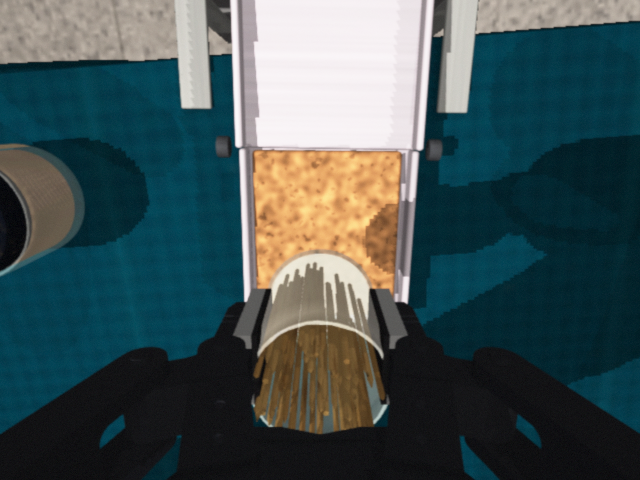

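The jar is held upright and the coaster is undisturbed. I carry the jar back towards y≈0.13 over bare cloth.

Emit:
apply_moves(
  commands=[
    {"offset": [0,0.12,0],"twist": 0,"claw": 30},
    {"offset": [0,0.28,0],"twist": 0,"claw": 30},
    {"offset": [0,0.44,0],"twist": 0,"claw": 30},
    {"offset": [0,0.56,0.05],"twist": 0,"claw": 30},
    {"offset": [0,0.567,0.15],"twist": 0,"claw": 30},
    {"offset": [0,0.567,0.24],"twist": 0,"claw": 30},
    {"offset": [0,0.567,0.3],"twist": 0,"claw": 30},
    {"offset": [0,0.567,0.31],"twist": 0,"claw": 30},
  ],
)

```text
t: 5.1
tcp_pos: [0.4972, 0.1329, 0.0256]
orientation: [0.001, 0.999, -0.037, -0.002]
force: [-0.5, -0.8, -0.4]
opening: 0.0348
```

Emit:
apply_moves(
  commands=[
    {"offset": [0,0,0.0],"twist": 0,"claw": 30},
    {"offset": [0,0,0.004],"twist": 0,"claw": 30},
    {"offset": [0,0,0.008],"twist": 0,"claw": 30},
    {"offset": [0,0,0.012],"twist": 0,"claw": 30},
  ],
)

```text
t: 5.6
tcp_pos: [0.4988, 0.1335, 0.024]
orientation: [-0.0, 0.999, -0.037, 0.0]
force: [0.0, -0.8, -0.4]
opening: 0.0349
```

Emit:
apply_moves(
  commands=[
    {"offset": [0,0,0.003],"twist": 0,"claw": 30},
    {"offset": [0,0,0.006],"twist": 0,"claw": 30},
    {"offset": [0,0,0.01],"twist": 0,"claw": 30},
  ],
)

```text
t: 5.98
tcp_pos: [0.4986, 0.1334, 0.0206]
orientation: [-0.0, 0.999, -0.037, -0.0]
force: [-0.1, -0.3, -0.5]
opening: 0.0347
```

Emit:
apply_moves(
  commands=[
    {"offset": [0,0,0.002],"twist": 0,"claw": 30},
    {"offset": [0,0,0.004],"twist": 0,"claw": 30},
    {"offset": [0,0,0.004],"twist": 0,"claw": 30},
  ],
)

```text
t: 6.35
tcp_pos: [0.4986, 0.1334, 0.0196]
orientation: [-0.0, 0.999, -0.037, -0.0]
force: [-1.0, 0.1, 2.2]
opening: 0.0346
```

Force has risen to 2 N at the expected height, so the jar is standing on the cloth. I release it and rise.

Emit:
apply_moves(
  commands=[
    {"offset": [0,0,0],"twist": 0,"claw": 42},
    {"offset": [0,0,0],"twist": 0,"claw": 55},
    {"offset": [0,0,0],"twist": 0,"claw": 60},
    {"offset": [0,0,-0.05],"twist": 0,"claw": 60},
    {"offset": [0,0,-0.15],"twist": 0,"claw": 60},
    {"offset": [0,0,-0.27],"twist": 0,"claw": 60},
    {"offset": [0,0,-0.4],"twist": 0,"claw": 60},
  ],
)

```text
t: 7.22
tcp_pos: [0.4984, 0.1333, 0.1414]
orientation: [-0.0, 0.999, -0.037, 0.0]
force: [0.9, 0.6, -0.0]
opening: 0.0597
```

```bash
python3 - <<'E'
from rig import eyes;import cv2
b=eyes.grab_frame('side')['img'][120:270,240:440]
cv2.imwrite('pics/s4.png',cv2.resize(b,None,fx=4,fy=4))
E
```

```text
(no output)
```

View pics/s4.png

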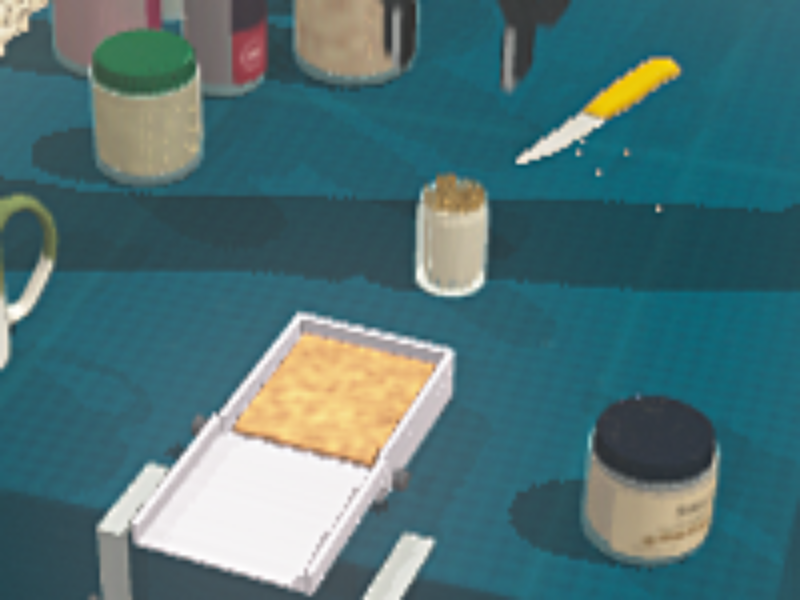

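The jar stands upright on bare cloth. I close the fingers and move over the coaster's rear.

Emit:
apply_moves(
  commands=[
    {"offset": [0.019,-0.15,0],"twist": 0,"claw": 0},
    {"offset": [0.019,-0.32,0],"twist": 0,"claw": 0},
    {"offset": [0.019,-0.44,0.03],"twist": 0,"claw": 0},
    {"offset": [0.019,-0.482,0.12],"twist": 0,"claw": 0},
    {"offset": [0.019,-0.482,0.2],"twist": 0,"claw": 0},
    {"offset": [0.019,-0.482,0.28],"twist": 0,"claw": 0},
    {"offset": [0.019,-0.482,0.32],"twist": 0,"claw": 0},
    {"offset": [0.019,-0.482,0.32],"twist": 0,"claw": 0},
  ],
)

```text
t: 8.28
tcp_pos: [0.5148, 0.2769, 0.0434]
orientation: [0.0, 0.999, -0.037, -0.0]
force: [-0.6, 0.5, 0.2]
opening: -0.0002
```

```bash
python3 - <<'E'
from rig import eyes,telemetry;import cv2
from h import *
f=eyes.grab_frame('wrist');setc('wrist',f);g=eyes.grab_frame('side');setc('side',g)
cv2.imwrite('pics/w5.png',f['img'])
b=g['img'][150:270,270:370]
cv2.imwrite('pics/s5.png',cv2.resize(b,None,fx=5,fy=5))
o=telemetry.get_obs();print(o['tcp_pos'],o['force'],proj('wrist',o['tcp_pos']))
E
```

```text
[0.51568883 0.27732036 0.04441189] [ 0.02301952 -0.31667087 -0.53902884] (np.float64(320.94152379392943), np.float64(314.9870425078917))
```

View pics/w5.png

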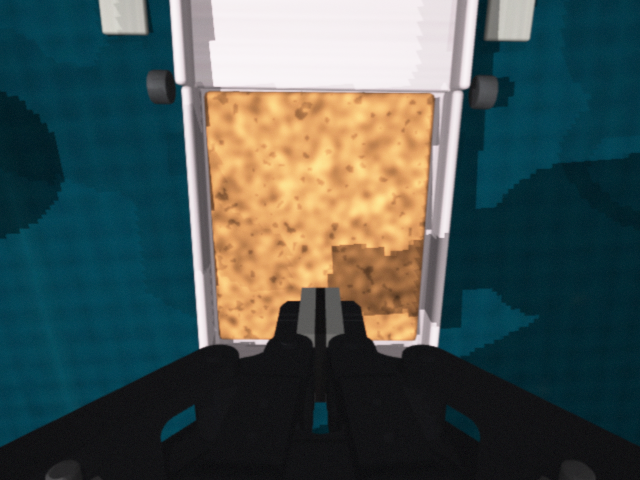

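View pics/s5.png

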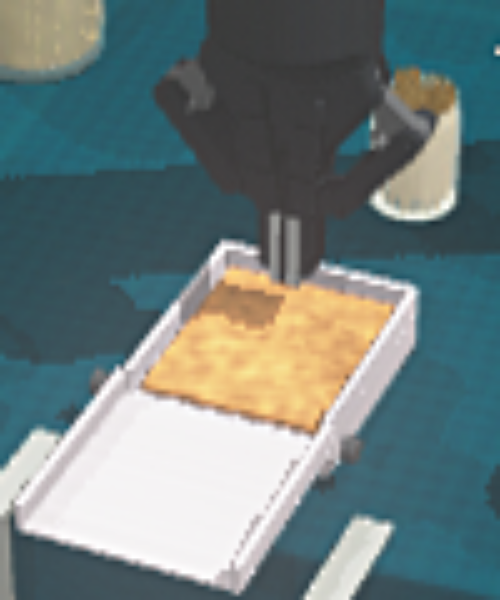

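The fingertip sits at about (321,315), centred over the coaster's rear. The coaster's midline runs (319,94)–(317,339), within 0.01 rad of the tool axis, so no turn is needed. Next I touch down slowly.

Emit:
apply_moves(
  commands=[
    {"offset": [0,0,0.01],"twist": 0,"claw": 0},
    {"offset": [0,0,0.02],"twist": 0,"claw": 0},
    {"offset": [0,0,0.03],"twist": 0,"claw": 0},
    {"offset": [0,0,0.036],"twist": 0,"claw": 0},
    {"offset": [0,0,0.038],"twist": 0,"claw": 0},
    {"offset": [0,0,0.04],"twist": 0,"claw": 0},
    {"offset": [0,0,0.042],"twist": 0,"claw": 0},
  ],
)

```text
t: 9.25
tcp_pos: [0.5151, 0.2772, 0.0309]
orientation: [-0.0, 0.999, -0.037, 0.0]
force: [-0.2, 0.7, -1.0]
opening: -0.0
```

Emit:
apply_moves(
  commands=[
    {"offset": [0,0,0.002],"twist": 0,"claw": 0},
    {"offset": [0,0,0.004],"twist": 0,"claw": 0},
    {"offset": [0,0,0.006],"twist": 0,"claw": 0},
    {"offset": [0,0,0.008],"twist": 0,"claw": 0},
    {"offset": [0,0,0.01],"twist": 0,"claw": 0},
  ],
)

```text
t: 9.88
tcp_pos: [0.515, 0.2772, 0.0279]
orientation: [-0.0, 0.999, -0.037, -0.0]
force: [-0.3, 0.3, -0.5]
opening: 0.0003
```

Emit:
apply_moves(
  commands=[
    {"offset": [0,0,0.002],"twist": 0,"claw": 0},
    {"offset": [0,0,0.004],"twist": 0,"claw": 0},
  ],
)

```text
t: 10.12
tcp_pos: [0.515, 0.2771, 0.0266]
orientation: [-0.0, 0.999, -0.037, -0.0]
force: [-0.2, 0.7, 0.8]
opening: 0.0001
```

Emit:
apply_moves(
  commands=[
    {"offset": [0,0,0.002],"twist": 0,"claw": 0},
  ],
)

```text
t: 10.25
tcp_pos: [0.5151, 0.2771, 0.0261]
orientation: [-0.0, 0.999, -0.037, -0.0]
force: [-0.8, -1.4, 5.8]
opening: 0.0002
```

Emit:
apply_moves(
  commands=[
    {"offset": [0,0,0.001],"twist": 0,"claw": 0},
  ],
)

```text
t: 10.38
tcp_pos: [0.5151, 0.2771, 0.0261]
orientation: [-0.0, 0.999, -0.037, -0.0]
force: [-1.2, -0.9, 5.9]
opening: -0.0002
```

Emit:
apply_moves(
  commands=[
    {"offset": [0,0,0.001],"twist": 0,"claw": 0},
  ],
)

```text
t: 10.5
tcp_pos: [0.5151, 0.2772, 0.0261]
orientation: [-0.0, 0.999, -0.037, -0.0]
force: [-1.6, -0.6, 8.0]
opening: 0.0002
```

Pressing at about 8 N. I start sliding along tool −y, which is along the chute.

Emit:
apply_moves(
  commands=[
    {"offset": [0,-0.004,0],"twist": 0,"claw": 0},
    {"offset": [0,-0.01,0],"twist": 0,"claw": 0},
    {"offset": [0,-0.018,0],"twist": 0,"claw": 0},
  ],
)

```text
t: 10.88
tcp_pos: [0.5161, 0.2816, 0.0261]
orientation: [0.0, 0.999, -0.038, 0.001]
force: [-0.7, -1.5, 4.8]
opening: 0.0001
```

Emit:
apply_moves(
  commands=[
    {"offset": [0,-0.008,0.002],"twist": 0,"claw": 0},
    {"offset": [0,-0.016,0.002],"twist": 0,"claw": 0},
    {"offset": [0,-0.024,0.002],"twist": 0,"claw": 0},
  ],
)

```text
t: 11.25
tcp_pos: [0.5173, 0.2884, 0.0261]
orientation: [0.0, 0.999, -0.038, 0.001]
force: [-0.1, -2.7, 8.6]
opening: -0.0002
```

```bash
cat > look.py <<'E'
import sys
from rig import eyes,telemetry;import cv2
f=eyes.grab_frame('wrist');cv2.imwrite('pics/%s.png'%sys.argv[1],f['img'])
print(telemetry.get_obs()['force'])
E
python3 look.py w6
```

```text
[-0.0583049  -2.09858808  8.43149679]
```

View pics/w6.png

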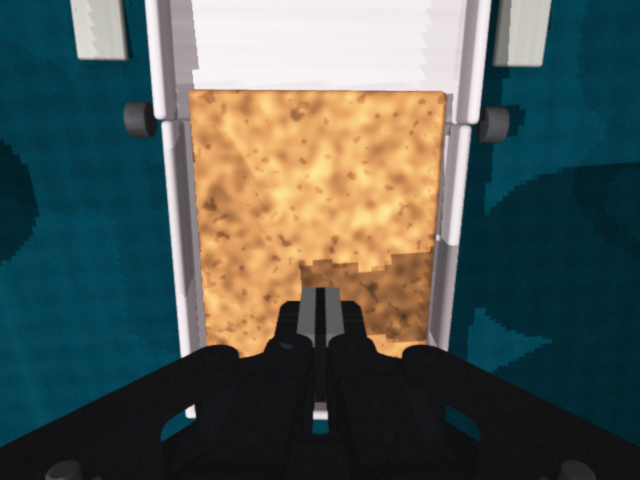

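The coaster follows the finger: its front edge (row 92) is now past the hinge (row 120). I continue.

Emit:
apply_moves(
  commands=[
    {"offset": [0,-0.008,0],"twist": 0,"claw": 0},
    {"offset": [0,-0.016,0],"twist": 0,"claw": 0},
    {"offset": [0,-0.024,0],"twist": 0,"claw": 0},
  ],
)

```text
t: 11.68
tcp_pos: [0.5179, 0.2956, 0.0261]
orientation: [0.0, 0.999, -0.038, 0.001]
force: [-0.5, -3.3, 9.4]
opening: 0.0001
```

Emit:
apply_moves(
  commands=[
    {"offset": [0,-0.008,0],"twist": 0,"claw": 0},
    {"offset": [0,-0.016,0],"twist": 0,"claw": 0},
    {"offset": [0,-0.024,0],"twist": 0,"claw": 0},
  ],
)

```text
t: 12.05
tcp_pos: [0.5185, 0.3028, 0.0261]
orientation: [0.0, 0.999, -0.038, 0.001]
force: [-0.1, -2.2, 9.1]
opening: 0.0002
```

Emit:
apply_moves(
  commands=[
    {"offset": [0,-0.008,0],"twist": 0,"claw": 0},
    {"offset": [0,-0.016,0],"twist": 0,"claw": 0},
    {"offset": [0,-0.024,0],"twist": 0,"claw": 0},
    {"offset": [0,-0.032,0],"twist": 0,"claw": 0},
  ],
)

```text
t: 12.55
tcp_pos: [0.5192, 0.3123, 0.0261]
orientation: [0.0, 0.999, -0.038, 0.001]
force: [0.2, -3.2, 9.3]
opening: 0.0002
```

Emit:
apply_moves(
  commands=[
    {"offset": [0,-0.008,0],"twist": 0,"claw": 0},
    {"offset": [0,-0.016,0],"twist": 0,"claw": 0},
    {"offset": [0,-0.024,0],"twist": 0,"claw": 0},
    {"offset": [0,-0.032,0],"twist": 0,"claw": 0},
  ],
)

```text
t: 13.05
tcp_pos: [0.5199, 0.3219, 0.0261]
orientation: [0.0, 0.999, -0.038, 0.001]
force: [0.3, -2.9, 9.4]
opening: 0.0002
```

Emit:
apply_moves(
  commands=[
    {"offset": [0,-0.008,0],"twist": 0,"claw": 0},
    {"offset": [0,-0.016,0],"twist": 0,"claw": 0},
    {"offset": [0,-0.024,0],"twist": 0,"claw": 0},
  ],
)

```text
t: 13.42
tcp_pos: [0.5204, 0.3292, 0.0261]
orientation: [0.0, 0.999, -0.038, 0.001]
force: [0.2, -3.3, 9.5]
opening: -0.0001
```

```bash
python3 look.py w7
```

```text
[-0.97130714 -3.07625631  8.93199644]
```

View pics/w7.png

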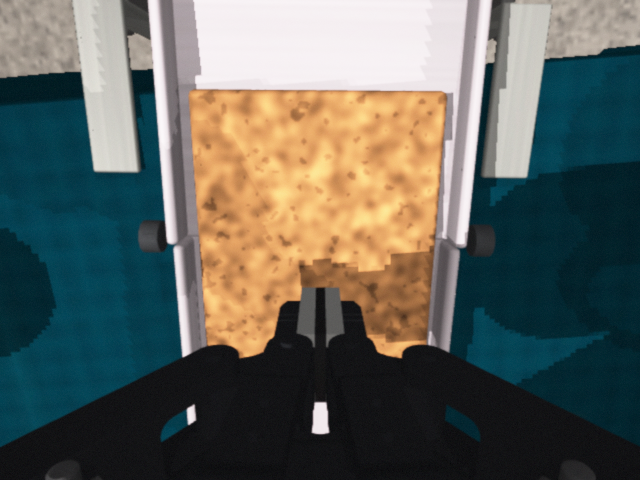

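The coaster has not slipped under the finger, and pressure is steady at 9 N with the bed level. I approach the hinge (finger y≈0.345–0.36) in shorter steps.

Emit:
apply_moves(
  commands=[
    {"offset": [0,-0.008,0],"twist": 0,"claw": 0},
    {"offset": [0,-0.016,0],"twist": 0,"claw": 0},
    {"offset": [0,-0.024,0],"twist": 0,"claw": 0},
  ],
)

```text
t: 13.85
tcp_pos: [0.521, 0.3363, 0.0261]
orientation: [0.0, 0.999, -0.038, 0.001]
force: [-0.8, -3.7, 8.3]
opening: -0.0001
```

Emit:
apply_moves(
  commands=[
    {"offset": [0,-0.008,0],"twist": 0,"claw": 0},
    {"offset": [0,-0.016,0],"twist": 0,"claw": 0},
  ],
)

```text
t: 14.1
tcp_pos: [0.5213, 0.3411, 0.0261]
orientation: [0.0, 0.999, -0.038, 0.001]
force: [-0.2, -3.1, 8.7]
opening: 0.0002
```

Emit:
apply_moves(
  commands=[
    {"offset": [0,-0.008,0],"twist": 0,"claw": 0},
    {"offset": [0,-0.016,0],"twist": 0,"claw": 0},
  ],
)

```text
t: 14.35
tcp_pos: [0.5217, 0.3459, 0.0261]
orientation: [0.0, 0.999, -0.038, 0.001]
force: [-0.7, -3.6, 8.3]
opening: -0.0001
```

Emit:
apply_moves(
  commands=[
    {"offset": [0,-0.008,0],"twist": 0,"claw": 0},
  ],
)

```text
t: 14.48
tcp_pos: [0.5219, 0.3483, 0.0261]
orientation: [0.0, 0.999, -0.038, 0.001]
force: [0.1, -2.4, 9.3]
opening: 0.0003
```

Emit:
apply_moves(
  commands=[
    {"offset": [0,-0.008,0],"twist": 0,"claw": 0},
  ],
)

```text
t: 14.6
tcp_pos: [0.522, 0.3507, 0.0261]
orientation: [0.0, 0.999, -0.038, 0.001]
force: [-0.2, -3.0, 8.4]
opening: 0.0001
```

Emit:
apply_moves(
  commands=[
    {"offset": [0,-0.008,0],"twist": 0,"claw": 0},
  ],
)

```text
t: 14.72
tcp_pos: [0.5222, 0.3532, 0.0261]
orientation: [0.0, 0.999, -0.038, 0.001]
force: [0.1, -2.7, 8.6]
opening: 0.0001
```

Emit:
apply_moves(
  commands=[
    {"offset": [0,-0.006,0],"twist": 0,"claw": 0},
  ],
)

```text
t: 14.85
tcp_pos: [0.5223, 0.355, 0.0261]
orientation: [0.0, 0.999, -0.038, 0.001]
force: [0.5, -2.7, 7.9]
opening: 0.0002
```

Emit:
apply_moves(
  commands=[
    {"offset": [0,-0.006,0],"twist": 0,"claw": 0},
  ],
)

```text
t: 14.98
tcp_pos: [0.5224, 0.3568, 0.0261]
orientation: [0.0, 0.999, -0.038, 0.001]
force: [0.0, -2.6, 8.5]
opening: 0.0002
```

Emit:
apply_moves(
  commands=[
    {"offset": [0,-0.005,0],"twist": 0,"claw": 0},
  ],
)

```text
t: 15.1
tcp_pos: [0.5226, 0.3583, 0.0261]
orientation: [0.0, 0.999, -0.038, 0.001]
force: [0.1, -2.8, 8.4]
opening: 0.0002
```

Emit:
apply_moves(
  commands=[
    {"offset": [0,-0.005,0],"twist": 0,"claw": 0},
  ],
)

```text
t: 15.22
tcp_pos: [0.5226, 0.3599, 0.0261]
orientation: [0.0, 0.999, -0.038, 0.001]
force: [-0.1, -1.9, 8.0]
opening: 0.0002
```

Emit:
apply_moves(
  commands=[
    {"offset": [0,-0.005,0],"twist": 0,"claw": 0},
  ],
)

```text
t: 15.35
tcp_pos: [0.5227, 0.3614, 0.0261]
orientation: [0.0, 0.999, -0.038, 0.001]
force: [-0.7, -3.1, 8.5]
opening: -0.0004
```

Emit:
apply_moves(
  commands=[
    {"offset": [0,-0.005,0],"twist": 0,"claw": 0},
  ],
)

```text
t: 15.48
tcp_pos: [0.5228, 0.3629, 0.026]
orientation: [0.0, 0.999, -0.038, 0.001]
force: [0.2, -3.0, 7.3]
opening: 0.0004
```

Emit:
apply_moves(
  commands=[
    {"offset": [0,-0.005,0],"twist": 0,"claw": 0},
  ],
)

```text
t: 15.6
tcp_pos: [0.5229, 0.3644, 0.026]
orientation: [0.0, 0.999, -0.038, 0.001]
force: [0.5, -3.2, 7.8]
opening: -0.0001
```

Emit:
apply_moves(
  commands=[
    {"offset": [0,-0.005,0],"twist": 0,"claw": 0},
  ],
)

```text
t: 15.72
tcp_pos: [0.5229, 0.366, 0.026]
orientation: [0.0, 0.999, -0.038, 0.001]
force: [0.1, -1.5, 7.6]
opening: 0.0001
```

Emit:
apply_moves(
  commands=[
    {"offset": [0,-0.005,0],"twist": 0,"claw": 0},
  ],
)

```text
t: 15.85
tcp_pos: [0.5231, 0.3675, 0.0259]
orientation: [0.0, 0.999, -0.038, 0.001]
force: [0.6, -3.5, 7.3]
opening: 0.0002
```

Pressure is starting to drop, so the leaf slopes down. I add a little downward feed.

Emit:
apply_moves(
  commands=[
    {"offset": [0,-0.006,0.001],"twist": 0,"claw": 0},
  ],
)

```text
t: 15.98
tcp_pos: [0.5233, 0.369, 0.0258]
orientation: [0.0, 0.999, -0.038, 0.001]
force: [-0.9, -4.0, 10.0]
opening: 0.0001
```

Emit:
apply_moves(
  commands=[
    {"offset": [0,-0.006,0.0005],"twist": 0,"claw": 0},
  ],
)

```text
t: 16.1
tcp_pos: [0.5235, 0.3708, 0.0258]
orientation: [0.0, 0.999, -0.038, 0.001]
force: [-0.2, -4.1, 9.9]
opening: 0.0
```

Emit:
apply_moves(
  commands=[
    {"offset": [0,-0.006,0.0005],"twist": 0,"claw": 0},
  ],
)

```text
t: 16.23
tcp_pos: [0.5238, 0.3725, 0.0258]
orientation: [0.0, 0.999, -0.038, 0.001]
force: [0.2, -2.7, 11.3]
opening: 0.0
```

Emit:
apply_moves(
  commands=[
    {"offset": [0,-0.006,0.0005],"twist": 0,"claw": 0},
  ],
)

```text
t: 16.35
tcp_pos: [0.524, 0.3742, 0.0257]
orientation: [0.0, 0.999, -0.038, 0.001]
force: [-0.2, -4.1, 11.2]
opening: -0.0003
```

Emit:
apply_moves(
  commands=[
    {"offset": [0,-0.008,0.0],"twist": 0,"claw": 0},
  ],
)

```text
t: 16.48
tcp_pos: [0.5242, 0.3766, 0.0257]
orientation: [0.0, 0.999, -0.038, 0.001]
force: [1.1, -3.4, 10.3]
opening: -0.0001
```

Emit:
apply_moves(
  commands=[
    {"offset": [0,-0.008,0.0],"twist": 0,"claw": 0},
  ],
)

```text
t: 16.6
tcp_pos: [0.5244, 0.3792, 0.0257]
orientation: [0.0, 0.999, -0.038, 0.001]
force: [-0.3, -3.0, 10.2]
opening: -0.0002
```

Emit:
apply_moves(
  commands=[
    {"offset": [0,-0.008,0.0],"twist": 0,"claw": 0},
  ],
)

```text
t: 16.73
tcp_pos: [0.5245, 0.3816, 0.0256]
orientation: [0.0, 0.999, -0.038, 0.001]
force: [-0.2, -3.3, 8.3]
opening: 0.0
```

```bash
python3 look.py w8
```

```text
[ 0.09591672 -2.20099886  8.80622695]
```

View pics/w8.png

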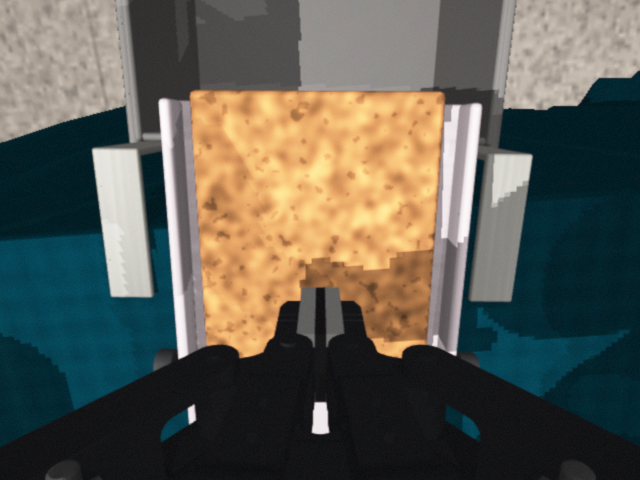

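The coaster is still locked to the finger, and its front edge (row 92) is just passing the lip (row 100). The leaf slopes about 0.02 down. I continue.

Emit:
apply_moves(
  commands=[
    {"offset": [0,-0.008,0.0003],"twist": 0,"claw": 0},
    {"offset": [0,-0.016,0.0006],"twist": 0,"claw": 0},
    {"offset": [0,-0.024,0.0009],"twist": 0,"claw": 0},
  ],
)

```text
t: 17.15
tcp_pos: [0.5252, 0.3887, 0.0254]
orientation: [0.0, 0.999, -0.038, 0.001]
force: [0.2, -3.4, 10.2]
opening: 0.0
```

Emit:
apply_moves(
  commands=[
    {"offset": [0,-0.008,0.0002],"twist": 0,"claw": 0},
    {"offset": [0,-0.016,0.0004],"twist": 0,"claw": 0},
    {"offset": [0,-0.024,0.0006],"twist": 0,"claw": 0},
  ],
)

```text
t: 17.52
tcp_pos: [0.5257, 0.3959, 0.0253]
orientation: [0.0, 0.999, -0.038, 0.001]
force: [0.2, -3.9, 10.2]
opening: 0.0004
```

Emit:
apply_moves(
  commands=[
    {"offset": [0,-0.008,0.0001],"twist": 0,"claw": 0},
    {"offset": [0,-0.016,0.0003],"twist": 0,"claw": 0},
    {"offset": [0,-0.024,0.0005],"twist": 0,"claw": 0},
  ],
)

```text
t: 17.9
tcp_pos: [0.5262, 0.4031, 0.0251]
orientation: [0.0, 0.999, -0.038, 0.001]
force: [-0.7, -3.4, 10.0]
opening: 0.0004
```

Emit:
apply_moves(
  commands=[
    {"offset": [0,-0.008,0.0001],"twist": 0,"claw": 0},
    {"offset": [0,-0.016,0.0003],"twist": 0,"claw": 0},
    {"offset": [0,-0.024,0.0005],"twist": 0,"claw": 0},
  ],
)

```text
t: 18.27
tcp_pos: [0.5268, 0.4103, 0.025]
orientation: [0.0, 0.999, -0.038, 0.001]
force: [-0.1, -3.3, 9.7]
opening: -0.0001
```

Emit:
apply_moves(
  commands=[
    {"offset": [0,-0.008,0.0001],"twist": 0,"claw": 0},
    {"offset": [0,-0.016,0.0003],"twist": 0,"claw": 0},
    {"offset": [0,-0.024,0.0005],"twist": 0,"claw": 0},
  ],
)

```text
t: 18.65
tcp_pos: [0.5273, 0.4175, 0.0248]
orientation: [0.0, 0.999, -0.038, 0.001]
force: [-0.4, -3.5, 9.0]
opening: -0.0003
```

```bash
python3 look.py w9
```

```text
[ 0.1085393  -1.99622869 10.35067482]
```

View pics/w9.png

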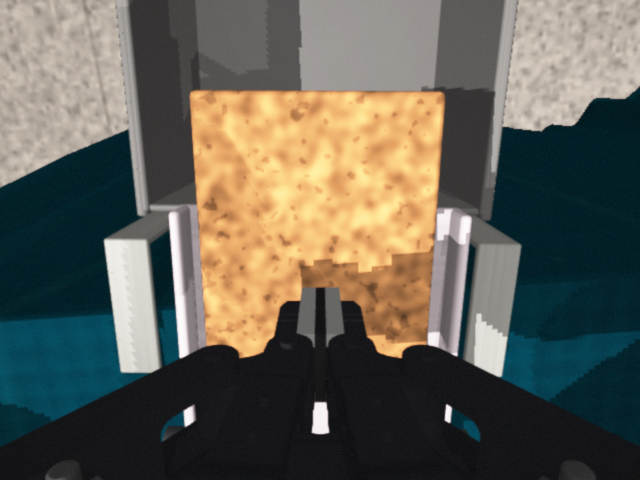

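```bash
python3 - <<'E'
from rig import eyes
from h import *
f=eyes.grab_frame('wrist');setc('wrist',f)
print([onz('wrist',u,208,.030) for u in(180,455)], onz('wrist',318,92,.024), [onz('wrist',u,213,.018) for u in(195,440)])
E
```

```text
[array([0.48479092, 0.46269105, 0.03      ]), array([0.57552939, 0.45581921, 0.03      ])] [0.53307664 0.49585087 0.024     ] [array([0.48568743, 0.45823919, 0.018     ]), array([0.57387587, 0.45155784, 0.018     ])]
```

The lip measures y≈0.457 and the coaster's centre is at y≈0.446. I advance about 29 mm more, so the centre ends about 18 mm past the lip.

Emit:
apply_moves(
  commands=[
    {"offset": [0,-0.008,0.0001],"twist": 0,"claw": 0},
    {"offset": [0,-0.016,0.0003],"twist": 0,"claw": 0},
    {"offset": [0,-0.024,0.0005],"twist": 0,"claw": 0},
  ],
)

```text
t: 19.12
tcp_pos: [0.5278, 0.4247, 0.0247]
orientation: [0.0, 0.999, -0.038, 0.001]
force: [-0.2, -3.7, 10.0]
opening: -0.0002
```

Emit:
apply_moves(
  commands=[
    {"offset": [0,-0.008,0.0001],"twist": 0,"claw": 0},
    {"offset": [0,-0.016,0.0003],"twist": 0,"claw": 0},
    {"offset": [0,-0.024,0.0005],"twist": 0,"claw": 0},
  ],
)

```text
t: 19.5
tcp_pos: [0.5284, 0.4319, 0.0245]
orientation: [0.0, 0.999, -0.038, 0.001]
force: [-0.9, -3.4, 9.6]
opening: -0.0001
```

Emit:
apply_moves(
  commands=[
    {"offset": [0,-0.008,0.0001],"twist": 0,"claw": 0},
    {"offset": [0,-0.016,0.0003],"twist": 0,"claw": 0},
    {"offset": [0,-0.024,0.0005],"twist": 0,"claw": 0},
  ],
)

```text
t: 19.88
tcp_pos: [0.5289, 0.4391, 0.0244]
orientation: [0.0, 0.999, -0.038, 0.001]
force: [-0.2, -3.9, 9.6]
opening: -0.0001
```

Emit:
apply_moves(
  commands=[
    {"offset": [0,-0.008,0.0001],"twist": 0,"claw": 0},
    {"offset": [0,-0.016,0.0003],"twist": 0,"claw": 0},
    {"offset": [0,-0.024,0.0005],"twist": 0,"claw": 0},
  ],
)

```text
t: 20.25
tcp_pos: [0.5294, 0.4463, 0.0242]
orientation: [0.0, 0.999, -0.038, 0.001]
force: [-0.1, -3.1, 9.7]
opening: -0.0003
```

```bash
python3 look.py w10
```

```text
[-0.27712349 -2.98850207  8.40384237]
```

View pics/w10.png

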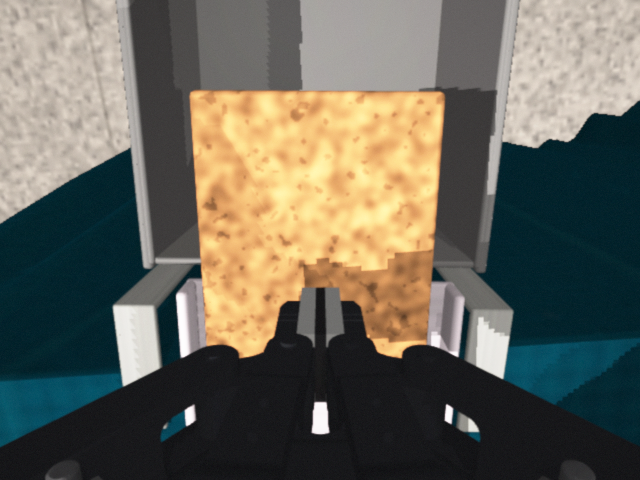

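The lip is now under row 281, leaving the coaster's centre about 17 mm past it. I lift off quickly, straight up.

Emit:
apply_moves(
  commands=[
    {"offset": [0,0,-0.2],"twist": 0,"claw": 0},
    {"offset": [0,0,-0.4],"twist": 0,"claw": 0},
    {"offset": [0,0,-0.5],"twist": 0,"claw": 0},
    {"offset": [0,0,-0.5],"twist": 0,"claw": 0},
    {"offset": [0,0,-0.5],"twist": 0,"claw": 0},
    {"offset": [0,0,-0.5],"twist": 0,"claw": 0},
    {"offset": [0,0,-0.5],"twist": 0,"claw": 0},
    {"offset": [0,0,-0.5],"twist": 0,"claw": 0},
  ],
)

```text
t: 21.3
tcp_pos: [0.5276, 0.4472, 0.1719]
orientation: [0.0, 0.999, -0.037, -0.0]
force: [-0.8, -0.3, 1.1]
opening: 0.0002
```

```bash
python3 look.py w11; python3 - <<'E'
from rig import eyes;import cv2
cv2.imwrite('pics/s11.png',eyes.grab_frame('side')['img']);cv2.imwrite('pics/t11.png',eyes.grab_frame('top')['img'])
E
```

```text
[-0.49203269  0.4298824   0.86599396]
```

View pics/w11.png

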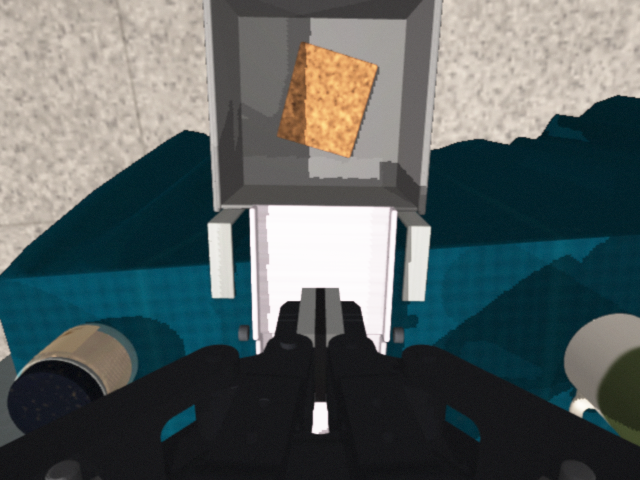

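View pics/s11.png

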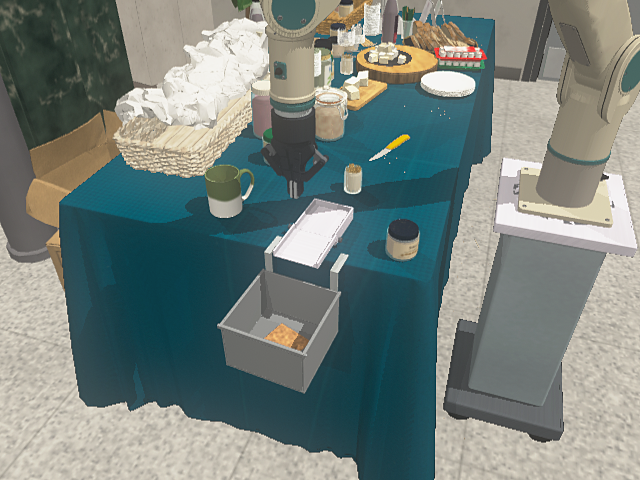

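View pics/t11.png

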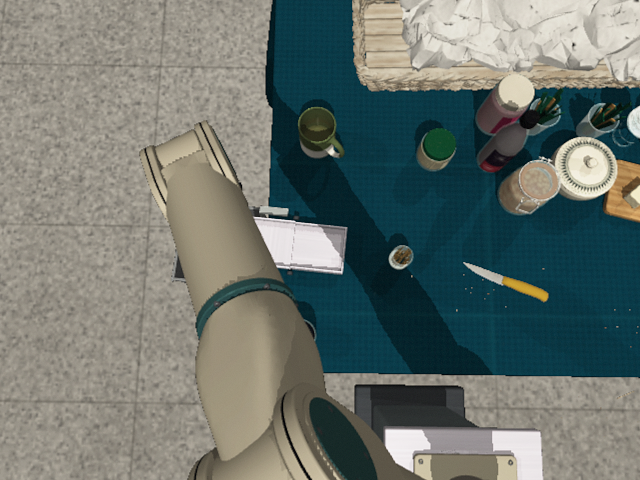

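The coaster lies flat on the bin floor (wrist view (328,100)). The jar stands upright on the cloth (top view (401,257)). The mug, mustard jar and small jar are where they were, and the robot is touching nothing, so I hand the job in.

```bash
python3 -c "
from rig import order,telemetry
print(telemetry.get_obs()['t'],order.job_done())"
```

```text
the job is handed in; nothing more can be done
21.45 None
```

The job is done and was handed in at 21.5 s of the 72 s allowed. I lifted the jar of cocktail sticks off the coaster and stood it upright on bare cloth at about (0.50, 0.13). I then pressed the closed fingertips on the coaster's rear at about 5–11 N and slid it down the chute. Its centre was about 17 mm past the lip when I let go.

- **Coaster and jar:** in the last pictures the coaster lies flat on the bin floor and the jar stands upright.
- **Other things on the table:** the mug, mustard jar and small jar look unmoved in the pictures; I did not measure them again.
- **Robot:** the gripper was clear of everything at z ≈ 0.17 m.
- **Disagreements:** the camera views differed by up to about 8 mm on the jar's position, so I went by the wrist close-up and the grasp held. By touch the leaf sloped only about 0.02 rad down, while a rough two-camera estimate had suggested about 0.08. I went by touch there.

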